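# Pack the pickling caddy on the balcony

### The job

Pack the beige caddy for pickling: first lay the strainer spoon in the long shallow tray and the small scoop in the short one, each lengthwise (either way round), while both lever-lid jars are still outside the caddy. Then stand the two jars with lever lids upright in the square holders, the large one in the wide holder and the small one in the narrow holder, turned so that lever and hinge point over the holder's two gaps (either way round). The screw-lid jar and the flat turner do not belong: leave them where they are.

Things in the scene. Friction and masses are not known exactly. Their poses are not given: they have to be found in the camera images.
- strainer_spoon: Steel strainer spoon lying flat, 150 mm long: a round open bowl 56 mm across and 16 mm high, its floor dotted with holes, centred at x = +47 mm, and a straight handle 12 mm wide from x = -75 to +22 mm, lying 8 to 18 mm above the underside, with a foot at its end. 70 g or so. Origin: middle of its length, on the underside; x runs from handle to bowl, z up. The handle can be pinched across y at the origin.
- scoop: Small red plastic scoop, 94 mm long: a round open cup 44 mm across and 30 mm high centred at x = +25 mm, and a straight handle 12 mm wide from x = -47 to +3 mm, lying 16 to 26 mm above the underside, with a foot at its end. 30 g or so. Origin: middle of its length, on the underside; x runs from handle to cup, z up. The handle can be pinched across y at x = -20 mm.
- large_jar: Large glass jar with a lever lid, a straight cylinder 62 mm in diameter and 95 mm high, steel lid (top 20 mm) of the same diameter, a dark strap 3 mm high across the lid's top along x, the lever standing off the side at +x (to x = +44 mm, 41 to 86 mm above the underside) and the hinge at -x (to x = -38 mm). 300 g or so. Origin: centre of the underside, z up. Grip across y, clear of lever and hinge.
- small_jar: Small glass jar with a lever lid, as the large one but 46 mm in diameter and 80 mm high; lever at +x (to x = +36 mm, 26 to 71 mm above the underside), hinge at -x (to x = -30 mm), strap across the lid along x. 180 g or so. Origin: centre of the underside, z up. Grip across y.
- wide_holder: Wide square holder: pocket 78 x 78 mm, walls 20 mm above its floor, a 30 mm gap midway in the +x and -x walls. Fixed in the beige caddy (rim 24 mm above the table), where four 176 x 96 mm holders stand in a row, 100 mm apart, in changing order. Origin: centre of the underside, 4 mm above the table; x along its 176 mm length, y along the row, z up; its floor is 4 mm above the origin.
- narrow_holder: Narrow square holder: pocket 60 x 60 mm, walls 20 mm above its floor, a 30 mm gap midway in the +x and -x walls. Fixed in the beige caddy (rim 24 mm above the table), where four 176 x 96 mm holders stand in a row, 100 mm apart, in changing order. Origin: centre of the underside, 4 mm above the table; x along its 176 mm length, y along the row, z up; its floor is 4 mm above the origin.
- long_tray: Long shallow tray: 166 x 84 mm inside (long side along x), walls 10 mm above its floor. Fixed in the beige caddy (rim 24 mm above the table), where four 176 x 96 mm holders stand in a row, 100 mm apart, in changing order. Origin: centre of the underside, 4 mm above the table; x along its 176 mm length, y along the row, z up; its floor is 4 mm above the origin.
- short_tray: Short shallow tray: 110 x 84 mm inside (long side along x), walls 10 mm above its floor. Fixed in the beige caddy (rim 24 mm above the table), where four 176 x 96 mm holders stand in a row, 100 mm apart, in changing order. Origin: centre of the underside, 4 mm above the table; x along its 176 mm length, y along the row, z up; its floor is 4 mm above the origin.
- screw_jar: Look-alike that stays: glass jar of the large jar's size (62 mm in diameter, 95 mm high) with a plain round ribbed screw lid, no lever, strap or hinge. Origin: centre of the underside.
- turner: Look-alike that stays: steel turner lying flat, 150 mm long, the same handle as the strainer spoon's but a flat solid square blade (54 x 56 mm) at +x without holes. Origin: middle of its length, on the underside; x runs from handle to blade.
Mind the look-alikes: they are no part of the job. Of the things that look like the scoop, take the one that is farthest to the robot's right at the start.

How it is judged (in metres and radians):
On the way, in this order (a step that is already met when the one before it is completed fails the run):
1. strainer spoon in the long tray and scoop in the short tray, both jars still outside the caddy (horizontal distance between strainer_spoon and long_tray below 0.022 m and z of strainer_spoon in the frame of long_tray below 0.009 m and angle between the x axis of strainer_spoon and the x axis of long_tray, either way round below 0.3 rad and angle between each of strainer_spoon, scoop's own z axis and vertical below 0.1 rad and horizontal distance between scoop and short_tray below 0.024 m and z of scoop in the frame of short_tray below 0.009 m and angle between the x axis of scoop and the x axis of short_tray, either way round below 0.4 rad and horizontal distance between each of large_jar, small_jar and wide_holder above 0.05 m and horizontal distance between each of large_jar, small_jar and narrow_holder above 0.05 m and horizontal distance between each of large_jar, small_jar and long_tray above 0.05 m and horizontal distance between each of large_jar, small_jar and short_tray above 0.05 m), for 0.2 s.
2. both lever-lid jars in their holders (horizontal distance between large_jar and wide_holder below 0.014 m and z of large_jar in the frame of wide_holder below 0.009 m and angle between the x axis of large_jar and the x axis of wide_holder, either way round below 0.4 rad and angle between each of large_jar, small_jar's own z axis and vertical below 0.1 rad and horizontal distance between small_jar and narrow_holder below 0.014 m and z of small_jar in the frame of narrow_holder below 0.009 m and angle between the x axis of small_jar and the x axis of narrow_holder, either way round below 0.4 rad), for 0.2 s.
At the end, for the whole second after the job is handed in: Spoon flat in the long tray (22 mm, 0.3 rad), scoop in the short tray (24 mm, 0.4 rad), large jar in the wide and small jar in the narrow holder (14 mm, upright on the floor, lever line within 0.4 rad of the gaps), all at rest; screw-lid jar and turner within 30 mm of their start (all of step 2 and horizontal distance between strainer_spoon and long_tray below 0.022 m and z of strainer_spoon in the frame of long_tray below 0.009 m and angle between the x axis of strainer_spoon and the x axis of long_tray, either way round below 0.3 rad and angle between each of strainer_spoon, scoop's own z axis and vertical below 0.1 rad and horizontal distance between scoop and short_tray below 0.024 m and z of scoop in the frame of short_tray below 0.009 m and angle between the x axis of scoop and the x axis of short_tray, either way round below 0.4 rad and linear speed of each of strainer_spoon, scoop, large_jar, small_jar below 0.02 m/s and distance of each of screw_jar, turner from where it was at the start of the episode below 0.03 m); the robot touches nothing.
It fails at once if the screw-lid jar or the turner is carried off or knocked away (distance of any of screw_jar, turner from where it was at the start of the episode above 0.03 m).
It fails at once if a lever-lid jar is tipped over (angle between any of large_jar, small_jar's own z axis and vertical above 0.8 rad).
It also fails if it takes over 128 s, if anything falls off the work surface, if the arm or the gripper's body presses on something with over 40 N, if the wrist force passes 120 N, or if a joint passes its speed limit or range.

### The arm

A 6-joint arm with a two-finger parallel gripper is mounted at the origin on the work surface. World frame = base frame: x ahead of the robot, y to its left, z up, the work surface at z = 0. Lengths are in mm, angles in rad, forces in N, time in s.
With the tool pointing down it reaches from about 275 to 825 mm from the base axis. Payload 4.9 kg.
Tool frame: the origin (TCP) lies at the very end of the fingers, on their centre line; the grasp point (between the pads) lies 19 mm behind it; z points along the fingers, y is the direction in which the jaws open and shut (so a half turn about z gives the same grasp; the last joint's range is limited). The gripper opens to 85 mm and grips with 20 to 120 N. Pads are 22 mm wide; open, the fingers measure 114 mm over their backs; the gripper's body (76 mm by 85 mm) begins 54 mm behind the grasp point. The pads swing forward as they close: fully open they stand 13 mm farther back than shut.
Start: joints at [-1.242, 0.326, -0.193, 1.052, 0, 1.437], TCP at [245.564, -492.155, 231.281] pointing down, gripper open.
Joint ranges: [-2.65, 2.65], [-0.97, 1.79], [-1.3, 1.35], [-1.93, 2.1], [-1.47, 1.37], [-3.14, 3.14]. Speed limits (rad/s): [2.57, 2.57, 3.14, 3.14, 3.14, 3.14].

### API

Orientations are given as [roll, pitch, yaw] about the fixed x, y, z axes, in that order (R = Rz(yaw) Ry(pitch) Rx(roll)).
In Python, from bench import bot, solve_ik, imaging gives the robot as it stands. Calls block until the motion is done:
- bot.move_ptp(position, orientation): joint-space move of the TCP to a pose.
- bot.movel(position, rot=None, max_speed=150, threshold=None): straight line of the TCP; rot=None keeps the orientation; max_speed is the mean speed in mm/s. With threshold (N) it stops when the force on the tool has changed by that much, and returns True; else False.
- bot.move_j(angles): joint-space move.
- bot.grip(opening, effort=None): opening from 0.0 (shut) to 1.0 (fully open); effort is the grip in N (None keeps the last); returns when the fingers have stopped.
- bot.dwell(seconds).
- solve_ik(position, orientation): joint angles nearest the present ones, or None.
- bot.get_state(): the state.
- imaging.capture(name): name is "side" or "top" or "wrist"; returns the picture (420x560x3 uint8, blue, green, red); there is no depth.
- imaging.camera_model(name): a dict with "K" (3x3 intrinsics, pixels), "position" and "rotation" of the camera in the world. Camera axes: x right, y up, looking along -z (the intrinsics and any distortion apply to the point x, -y, -z); pixel columns grow to the right and rows downward; lengths in mm; the calibration is good to about 2 mm. A picture is of the moment at which its call begins: read the wrist's pose just before it. camera_model takes no time and is no camera call; for the wrist camera it gives the pose at the moment of the call.
A pose or a line that the arm cannot do raises bot.IKError and nothing moves.
- bot.sign_off(): hands the job in, once; it reports no verdict.
The state is a dict: "t": time; "qpos": joint angles; "joint_velocities": joint speeds; "effort": joint torques, N m; "tcp_pos": TCP position; "orientation": TCP orientation; "contact_force": force on the tool from outside, world axes, zero at the start; "wrist_torque": the same for the moment, N m; "opening": opening from 0.0 (shut) to 1.0 (fully open).
Only numpy, scipy, OpenCV 4.12 (cv2) and the standard library are available. Lean on these libraries where they do the work, as an engineer would, in place of code of your own. Each camera call takes 0.05 s, during which the arm holds its last target. There are 200 camera calls.

## Working session

There is one attempt and no reset: what is moved stays moved. The work goes in short steps, each a Python script; the robot and the scene stay as the last script left them, time stands still between calls to the robot, and variables do not carry over. Pictures are saved under pics/ and viewed, about 12 in all and at most 16, crops included, and the job is handed in when it is done.

```bash
ls; mkdir -p pics
python3 - <<'E'
from bench import bot, imaging
import cv2
for n in("top","side"):
    im=imaging.capture(n); cv2.imwrite(f"pics/{n}0.png",cv2.resize(im,(800,600),interpolation=cv2.INTER_CUBIC))
    print(n,imaging.camera_model(n))
print(bot.get_state())
E
```

```text
pics
top {'K': array([[509.71776194,   0.        , 281.56016421],
       [  0.        , 509.71776194, 224.55153489],
       [  0.        ,   0.        ,   1.        ]]), 'position': array([ 522.2296154 ,   -2.88378171, 1352.03951723]), 'rotation': array([ 0.07934116,  0.01815126, -1.59232226])}
side {'K': array([[453.90376388,   0.        , 278.60875032],
       [  0.        , 453.90376388, 212.63162701],
       [  0.        ,   0.        ,   1.        ]]), 'position': array([ 350.54428557, -760.35269674,  611.32284144]), 'rotation': array([ 0.98528015, -0.01697278, -0.31141296])}
{'t': 0.1, 'qpos': array([-1.24215923e+00,  3.26883392e-01, -1.93482288e-01,  1.05199945e+00,
       -2.81884416e-06,  1.43662861e+00]), 'joint_velocities': array([ 4.88003054e-04, -1.92941175e-03,  1.63238615e-03, -9.66230003e-05,
        1.84151146e-03, -8.02914035e-04]), 'effort': array([ 3.80429046e-04, -4.44239438e+01,  2.63038194e+01,  7.92826060e-03,
       -1.56975093e-04, -2.34413619e-05]), 'tcp_pos': array([ 245.40853347, -491.63200701,  230.57332216]), 'orientation': array([-3.14003758e+00, -2.07057681e-04,  4.62804664e-01]), 'contact_force': array([-0.59378011, -0.42290855, -0.24256691]), 'wrist_torque': array([ 0.0055795 , -0.02608567,  0.036604  ]), 'opening': 1.0006912860148838}
```

View pics/top0.png

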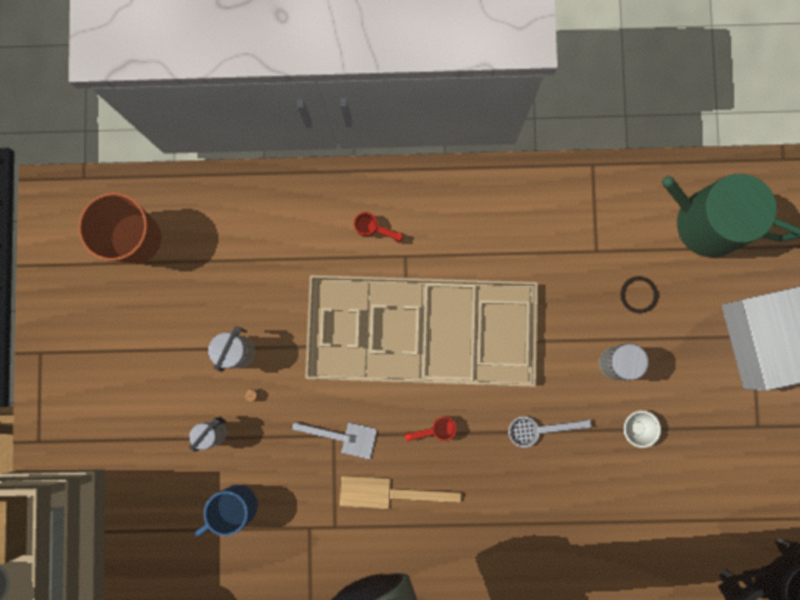

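View pics/side0.png

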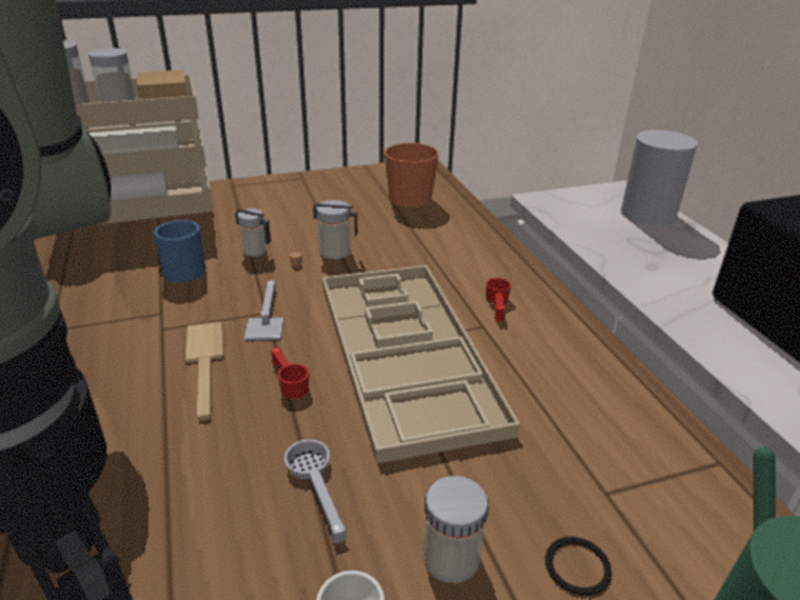

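The top view (px at 800×600) shows, from left to right in the caddy: narrow (340,328), wide (395,328), long (450,330) and short (505,333). The lever jars are at (230,350) and (207,435), and the strainer spoon runs from (523,432) to (590,425). The scoops are at (445,428) and (365,223), and the near one is farther right. The turner (340,438) and the screw jar (630,362) stay where they are. Next I'll enlarge the crops.

```bash
cat > h.py <<'E'
import numpy as np, cv2
from scipy.spatial.transform import Rotation as R
from bench import bot, solve_ik, imaging
def px2w(cm,u,v,z):
    d=np.linalg.inv(cm["K"])@[u,v,1.]; d=R.from_euler("xyz",cm["rotation"]).as_matrix()@[d[0],-d[1],-d[2]]
    p=np.asarray(cm["position"]); return p+d*(z-p[2])/d[2]
def w2px(cm,P):
    c=R.from_euler("xyz",cm["rotation"]).as_matrix().T@(np.asarray(P,float)-cm["position"])
    q=cm["K"]@[c[0],-c[1],-c[2]]; return q[:2]/q[2]
def down(yaw): return [np.pi,0,yaw]
def T(): return round(bot.get_state()["t"],1)
E
python3 - <<'E'
from h import *
im=cv2.imread("pics/top0.png"); 
im=imaging.capture("top"); cv2.imwrite("pics/raw.png",im)
a=im[185:330,130:430]  # 300x145
cv2.imwrite("pics/topc.png",cv2.resize(im[180:330,200:400],(800,600),interpolation=cv2.INTER_CUBIC))
cv2.imwrite("pics/topj.png",cv2.resize(im[220:330,130:270],(763,600),interpolation=cv2.INTER_CUBIC))
cm=imaging.camera_model("top")
for n,u,v,z in [("nar",340,328,24),("wide",395,328,24),("long",450,330,24),("short",505,333,24),("L",230,350,95),("S",207,435,80),("bowl",523,432,16),("hend",590,425,18),("cup",445,428,30),("shend",408,437,26),("screw",630,362,95)]:
    print(n,px2w(cm,u*.7,v*.7,z).round())
print(imaging.camera_model("wrist"))
E
```

```text
nar [618. 133.  24.]
wide [615.  32.  24.]
long [609. -68.  24.]
short [ 602. -168.   24.]
L [579. 317.  95.]
S [432. 362.  80.]
bowl [ 422. -196.   16.]
hend [ 432. -317.   18.]
cup [433. -54.  30.]
shend [418.  13.  26.]
screw [ 543. -371.   95.]
{'K': array([[356.64488929,   0.        , 289.14138013],
       [  0.        , 356.64488929, 213.85426762],
       [  0.        ,   0.        ,   1.        ]]), 'position': array([ 304.35535109, -462.26952067,  373.64044104]), 'rotation': array([-0.2647139 ,  0.00112979, -1.10807684])}
```

View pics/topc.png

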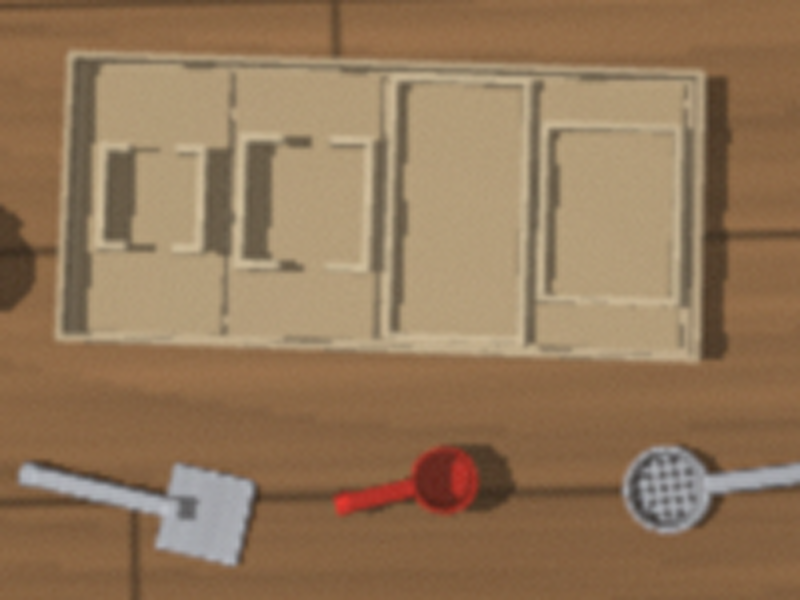

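View pics/topj.png

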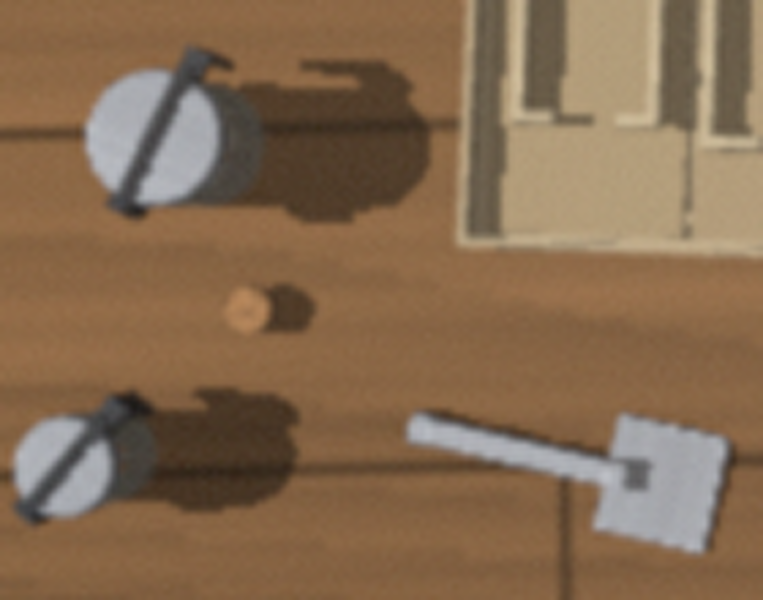

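Run:
```python
from h import *
cm=imaging.camera_model("top")
def C(p,z,s=4,o=(200,180)): return px2w(cm,(p[0]+.5)/s-.5+o[0],(p[1]+.5)/s-.5+o[1],z)[:2]
for n,z,ps in [("caddy",24,[(70,53),(704,72),(698,358),(57,340)]),("wide",28,[(240,137),(375,140),(370,270),(235,265)]),("nar",28,[(100,147),(207,150),(203,250),(96,247)]),("long",18,[(393,78),(533,80),(527,343),(387,338)]),("short",18,[(548,125),(683,127),(677,303),(540,300)])]:
    q=np.array([C(p,z) for p in ps]); c=q.mean(0); ux=q[0]+q[1]-q[2]-q[3]; uy=q[0]+q[3]-q[1]-q[2]
    print(n,c.round(1),"len",np.linalg.norm(ux)/2,np.linalg.norm(uy)/2,"yaw",np.arctan2(ux[1],ux[0]),np.arctan2(-uy[0],uy[1]))
J=lambda p,z:C(p,z,5.452,(130,220))
for n,a,b,c,z in [("L",(198,62),(127,208),(153,137),95),("S",(122,403),(30,512),(65,467),80)]:
    d=J(a,z)-J(b,z); print(n,J(c,z).round(1),np.arctan2(d[1],d[0]))
b=C((666,488),12); e=px2w(cm,591*.7,424*.7,18)[:2]; print("spoon",b,e,np.linalg.norm(b-e),np.arctan2(*(b-e)[::-1]))
b=C((446,480),30); e=C((338,504),26); print("scoop",b,e,np.linalg.norm(b-e),np.arctan2(*(b-e)[::-1]))
```

```text
caddy [611.  -15.6] len 187.47021493208328 416.03210759783246 yaw -0.05668176791334291 -0.051838038958581016
wide [613.2  34. ] len 84.23628773053154 87.97514085334366 yaw -0.05932945727377181 -0.05240127347743246
nar [618.4 134.1] len 65.40157087034287 69.94032429792911 yaw -0.05462284937516743 -0.05084535468660448
long [607.5 -67.1] len 171.67040799501692 91.61998230262111 yaw -0.04954356724261608 -0.04767645659958714
short [ 602.4 -166.3] len 115.11982728000206 88.7244048407004 yaw -0.07223985790101185 -0.04110061416700719
L [579.6 325.8] -0.4605221034268056
S [430.7 370.3] -0.7163877286305818
spoon [ 423.37183699 -196.26292024] [ 433.68807569 -318.41555608] 122.58748396160397 1.6550500677019733
scoop [432.64325441 -52.94655613] [418.45596539  16.81485075] 71.189416770116 -1.3701637078122113
```

Run:
```python
from h import *
bot.grip(0.4,60)
bot.move_ptp([427.3,-243.1,150],down(1.655)); print(T(), bot.get_state()["tcp_pos"])
cm=imaging.camera_model("wrist"); im=imaging.capture("wrist")
def C(P): return w2px(cm,P)*800/560
print(C([427.3,-243.1,18]),C([423.4,-196.3,16]),C([433.7,-318.4,18]))
cv2.imwrite("pics/w1.png",cv2.resize(im,(800,600)))
```

```text
1.9 [ 427.49651247 -244.15094728  150.40658698]
[413.24728104 288.59318858] [413.19961231 202.21622236] [413.51626879 412.3918119 ]
```

View pics/w1.png

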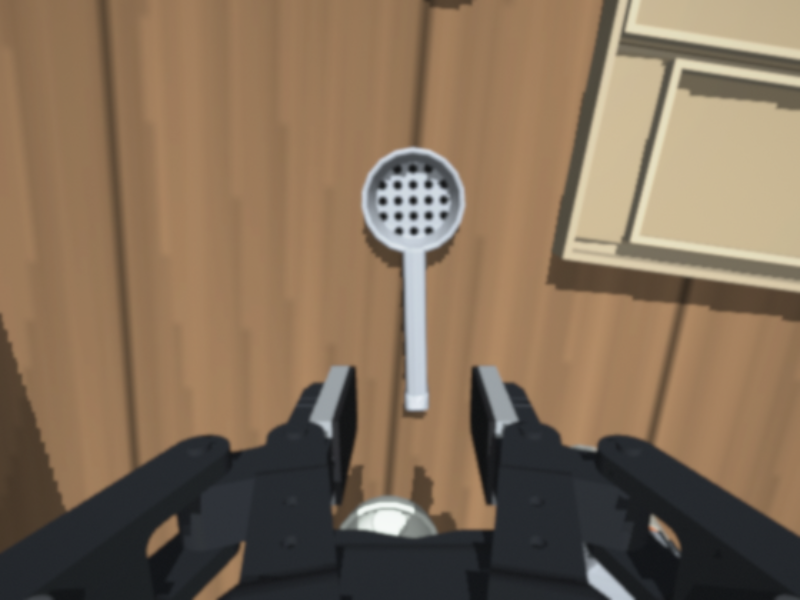

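The wrist view matches the prediction: the bowl is at (413,200) and the handle end at (416,408), so I'll pick the spoon and place it.

```bash
cat >> h.py <<'E'
def pick(xy,yaw,z,o,eff,lift=100,thr=15):
    bot.movel([*xy,z+40]); hit=bot.movel([*xy,z],max_speed=80,threshold=thr)
    zz=bot.get_state()["tcp_pos"][2]; bot.grip(0.0,eff); s=bot.get_state()
    bot.movel([*xy,lift]); print("pick hit",hit,zz.round(1),"open",round(s["opening"],3),round(bot.get_state()["opening"],3),T())
    return s["tcp_pos"]
def place(xy,yaw,z,o,lift=100,thr=6):
    bot.move_ptp([*xy,lift],down(yaw)); bot.movel([*xy,z+25])
    hit=bot.movel([*xy,z],max_speed=40,threshold=thr); s=bot.get_state()
    print("place hit",hit,s["tcp_pos"].round(1),round(s["opening"],3),T()); bot.grip(o); bot.movel([*xy,lift+30]); print(T())
E
python3 - <<'E'
from h import *
pick([427.3,-243.1],1.655,4,.4,40)
im=imaging.capture("wrist"); cv2.imwrite("pics/w2.png",im)
E
```

```text
pick hit False 4.2 open 0.126 0.125 4.6
```

View pics/w2.png

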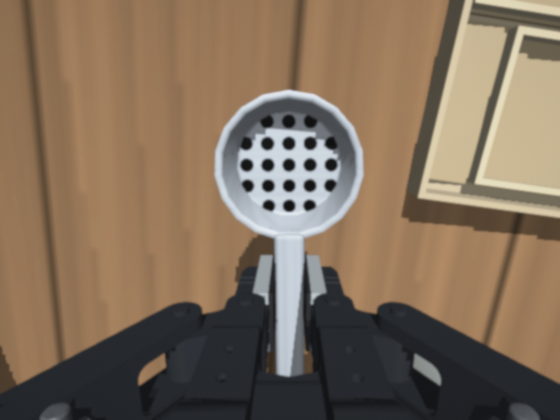

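The spoon is held straight, with the bowl centred at (289,163). I'll hover over the tray and check the caddy corners by projection.

```bash
cat >> h.py <<'E'
CY=-0.052; CC=np.array([611.5,-15.7])
def cad(a,b): return CC+[a*np.cos(CY)-b*np.sin(CY),a*np.sin(CY)+b*np.cos(CY)]
NAR,WIDE,LONG,SHORT=[cad(0,b) for b in (150,50,-50,-150)]
E
python3 - <<'E'
from h import *
bot.move_ptp([*LONG,110],down(np.pi+CY)); print(bot.get_state()["tcp_pos"].round(1),bot.get_state()["orientation"].round(3),T())
cm=imaging.camera_model("wrist"); im=cv2.resize(imaging.capture("wrist"),(800,600))
for P in [(*cad(x,y),z) for c in (-50,-150) for x,y,z in ([(sx*(83 if c==-50 else 55),c+sy*42,18) for sx in(-1,1) for sy in(-1,1)])]:
    u=w2px(cm,P)*800/560; cv2.circle(im,tuple(int(k) for k in u),4,(255,0,0),1)
cv2.imwrite("pics/w3.png",im)
E
```

```text
[607.9 -66.1 109.1] [-3.141e+00 -2.000e-03  3.088e+00] 5.6
```

View pics/w3.png

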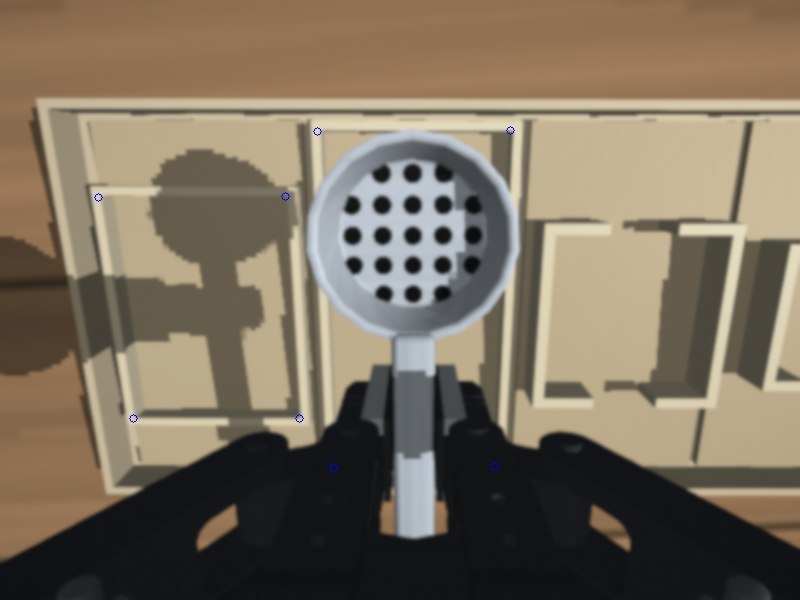

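The projected corners match to within about 2 mm. Placing the spoon, then the scoop.

Run:
```python
from h import *
place(LONG,np.pi+CY,11,.3)
y=-1.370+np.pi; cup=np.array([432.6,-52.9]); d=np.array([np.cos(-1.37),np.sin(-1.37)])
g=cup-45*d; print("grasp",g)
bot.grip(.4,40); bot.move_ptp([*g,150],down(y)); print(T())
cm=imaging.camera_model("wrist"); im=cv2.resize(imaging.capture("wrist"),(800,600))
for P in [(*cup,30),(*g,26),(*(cup-72*d),26)]: 
    u=w2px(cm,P)*800/560; cv2.circle(im,tuple(int(k) for k in u),4,(255,0,0),1)
cv2.imwrite("pics/w4.png",im)
t=imaging.capture("top"); cv2.imwrite("pics/t4.png",cv2.resize(t[180:330,250:400],(600,600),interpolation=cv2.INTER_CUBIC))
```

```text
place hit True [608.5 -65.5  12.7] 0.125 7.1
8.3
grasp [423.62476256  -8.80413724]
9.8
```

View pics/w4.png

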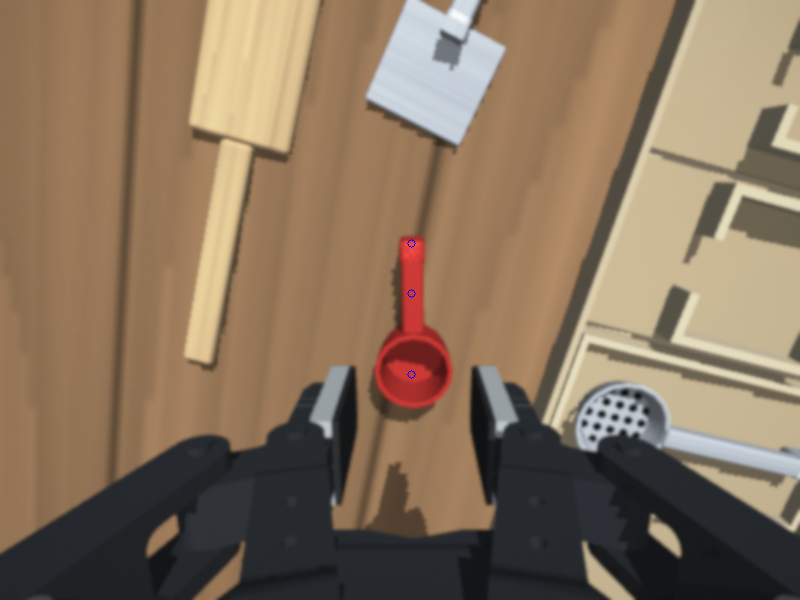

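View pics/t4.png

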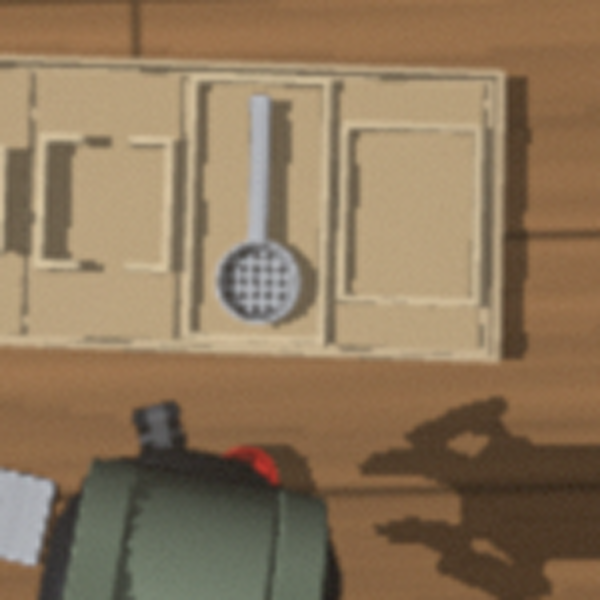

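The spoon lies in the long tray. The wrist view has the scoop's cup at (413,370) and its handle end at (412,238), a 1.5 mm offset along the handle. Scoop next.

Run:
```python
from h import *
d=np.array([np.cos(-1.37),np.sin(-1.37)]); g=np.array([423.6,-8.8])-1.5*d
pick(g,0,8,.4,40)
place(cad(-20,-150),np.pi+CY,15,.3)
# large jar look
L=np.array([579.6,325.8]); y=np.pi-.4605
bot.grip(1.0,60); bot.move_ptp([*L,210],down(y)); print(T())
cm=imaging.camera_model("wrist"); im=cv2.resize(imaging.capture("wrist"),(800,600))
x=np.array([np.cos(y),np.sin(y)])
for P in [(*L,98),(*(L+31*x),98),(*(L-31*x),98)]: 
    u=w2px(cm,P)*800/560; cv2.circle(im,tuple(int(k) for k in u),4,(255,0,0),1)
cv2.imwrite("pics/w5.png",im)
t=imaging.capture("top"); cv2.imwrite("pics/t5.png",cv2.resize(t[180:330,250:400],(600,600),interpolation=cv2.INTER_CUBIC))
```

```text
pick hit False 8.3 open 0.125 0.131 12.5
place hit True [ 583.4 -164.4   16.7] 0.131 14.9
16.1
18.6
```

View pics/w5.png

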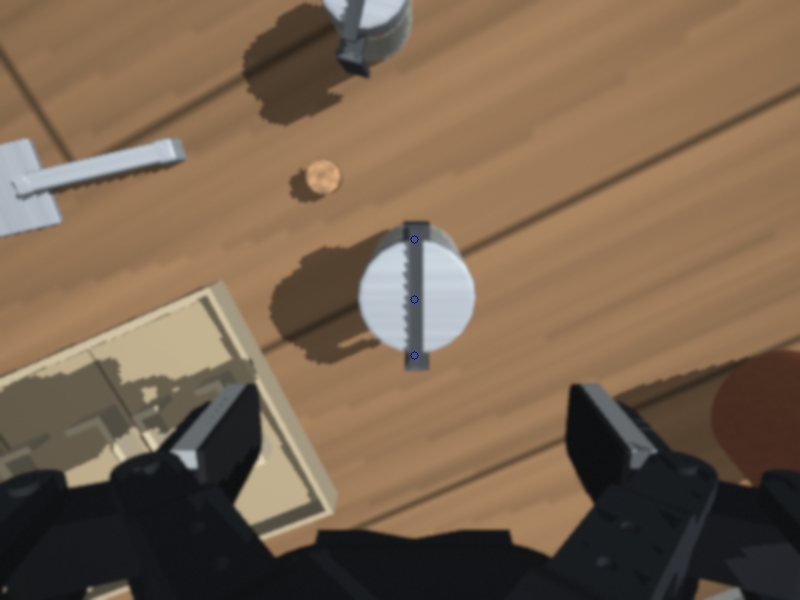

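View pics/t5.png

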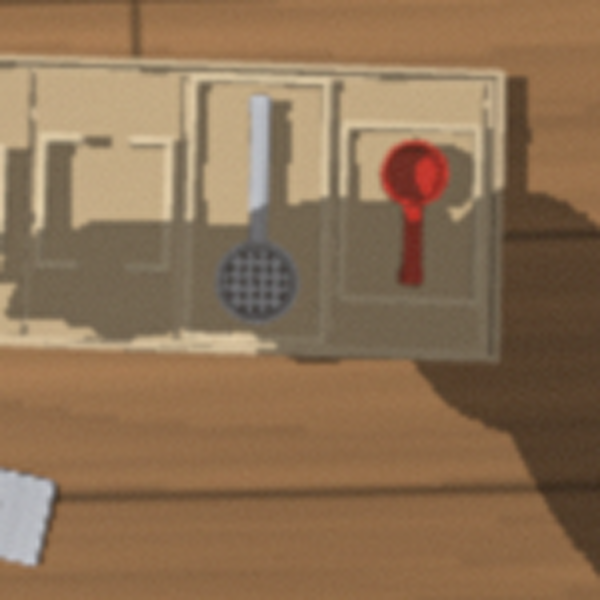

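The scoop is in the short tray: cup (415,174), handle end (410,280). The large jar's strap and lid line up with the markers to about 1 mm. Now the large jar.

Run:
```python
from h import *
L=np.array([579.6,325.8])
pick(L,0,45,1,60,lift=140)
place(WIDE,np.pi+CY,51,1.0,lift=140,thr=8)
S=np.array([430.7,370.3]); y=np.pi-.7164
bot.movel([*WIDE,200]); bot.move_ptp([*S,200],down(y)); print(T())
cm=imaging.camera_model("wrist"); im=cv2.resize(imaging.capture("wrist"),(800,600))
x=np.array([np.cos(y),np.sin(y)])
for P in [(*S,83),(*(S+23*x),83),(*(S-23*x),83)]: 
    u=w2px(cm,P)*800/560; cv2.circle(im,tuple(int(k) for k in u),4,(255,0,0),1)
cv2.imwrite("pics/w6.png",im)
t=imaging.capture("top"); cv2.imwrite("pics/t6.png",cv2.resize(t[180:330,200:400],(800,600),interpolation=cv2.INTER_CUBIC))
```

```text
pick hit False 44.6 open 0.715 0.714 21.4
place hit True [613.9  34.6  53.7] 0.714 23.7
25.0
26.8
```

View pics/w6.png

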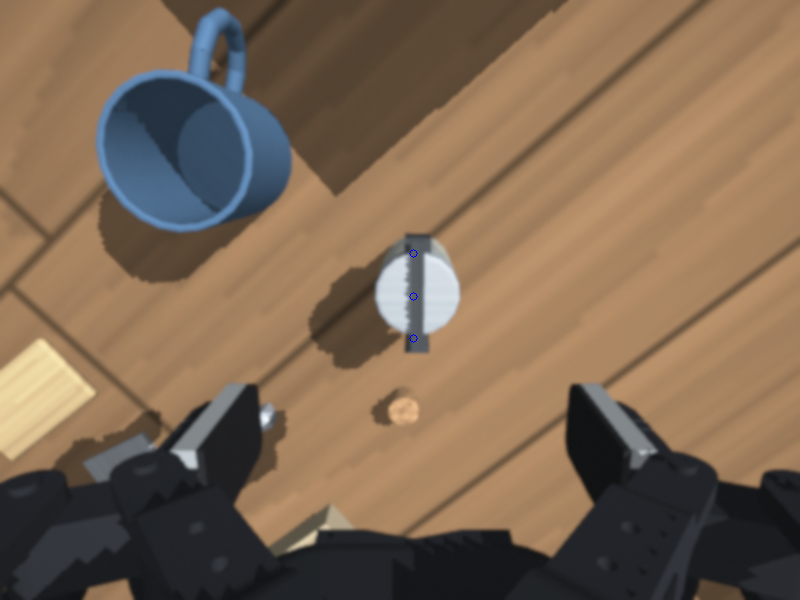

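View pics/t6.png

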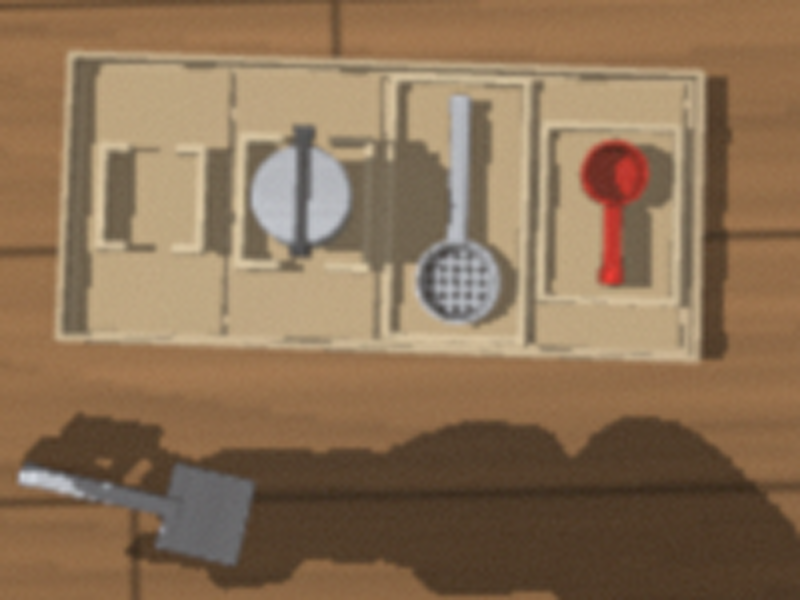

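The large jar stands in the wide holder with its strap along the gaps: lid (302,195), strap (305,128) to (300,255). The small jar's lid is at (418,293) against a predicted (413,296), which is 2–3 mm off and will centre in the grip. Now the small jar.

Run:
```python
from h import *
cm=imaging.camera_model("wrist"); S=px2w(cm,418*.7,293*.7,83)[:2]; print(S)
pick(S,0,35,1,60,lift=130)
place(NAR,np.pi+CY,41,.85,lift=130,thr=8)
bot.movel([*NAR,230]); bot.move_ptp([330,-300,250],down(.5)); bot.dwell(.5); print(T())
t=imaging.capture("top"); cv2.imwrite("pics/t7.png",cv2.resize(t[180:330,200:400],(800,600),interpolation=cv2.INTER_CUBIC))
s=imaging.capture("side"); cv2.imwrite("pics/s7.png",cv2.resize(s,(800,600),interpolation=cv2.INTER_CUBIC))
```

```text
[430.94281854 373.16564834]
pick hit False 35.0 open 0.525 0.524 29.7
place hit True [619.1 134.   43.7] 0.526 32.0
33.4
36.4
```

View pics/t7.png

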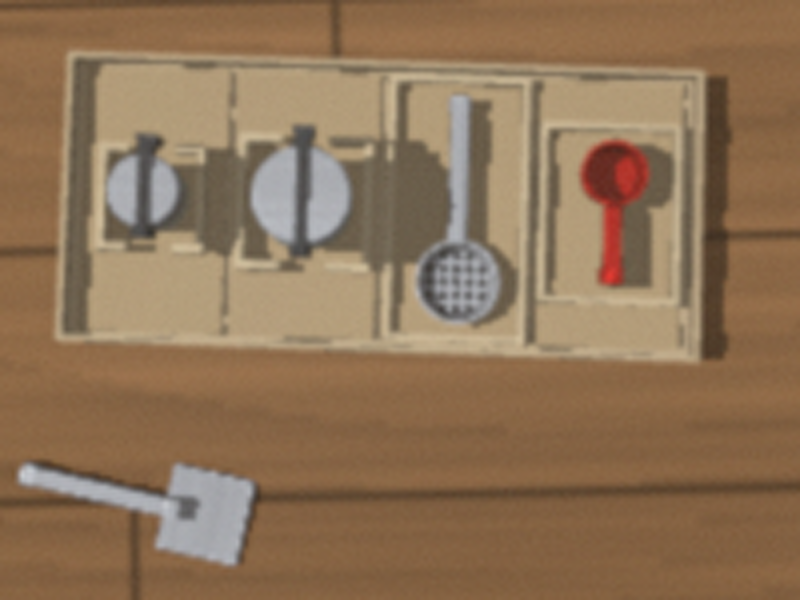

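View pics/s7.png

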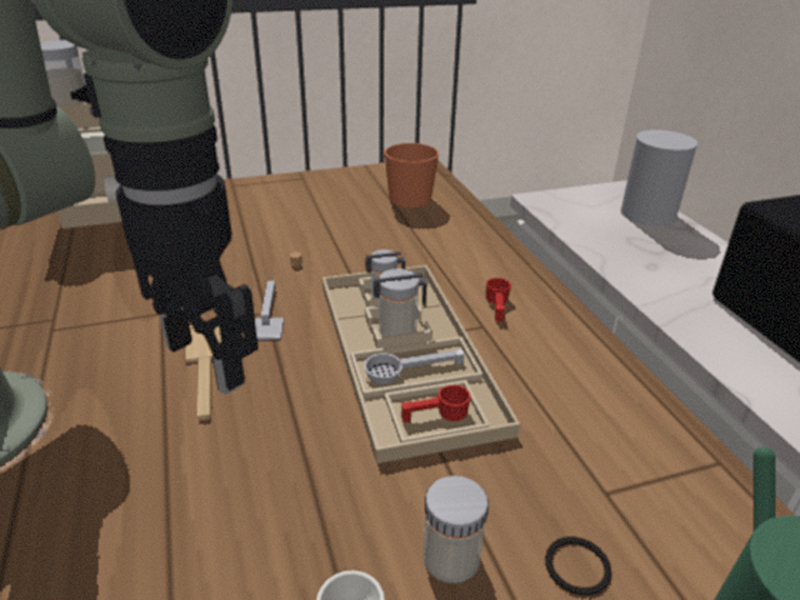

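Everything is in place and upright, and the turner and screw jar have not moved. One numeric check, then I'll hand in.

Run:
```python
from h import *
cm=imaging.camera_model("top")
def C(p,z): return px2w(cm,(p[0]+.5)/4-.5+200,(p[1]+.5)/4-.5+180,z)[:2]
def ang(a,b,z): d=C(a,z)-C(b,z); return round(np.arctan2(d[1],d[0])-CY,3)
print("L",C((301,196),103)-WIDE,ang((305,130),(300,254),105))
print("S",C((143,190),88)-NAR,ang((148,138),(143,236),90))
b=C((459,282),22);e=C((460,95),26);print("spoon",b+(e-b)*47/122-LONG,ang((460,95),(459,282),24))
b=C((616,174),38);e=C((611,284),34);print("scoop",b+(e-b)*25/72-SHORT,ang((616,174),(611,284),36))
bot.sign_off()
```

```text
L [-1.74198241  0.05889837] -0.009
S [ 0.13478468 -1.01858033] -0.013
spoon [-2.17116341 -0.84408829] 0.02
scoop [-1.61619843 -0.05991885] -0.026
the job is handed in; nothing more can be done
```

The caddy is packed and the job is handed in; the robot clock read about 36 s of the 128 s allowed. The strainer spoon went into the long tray first, then the scoop that lay farther to the robot's right went into the short tray. The large jar followed into the wide holder and the small jar into the narrow one.

- **Positions:** My last check, from the top camera, put all four things within about 2.5 mm and 0.03 rad of their targets.
- **Look:** The final top and side pictures show the jars upright, with their levers over the gaps, and the spoon and scoop flat in their trays. The turner and screw-lid jar appear where they started, judged by eye and not measured.
- **Contact:** Each placing stopped on contact at the expected floor height, 12.7 to 53.7 mm, within about 0.7 mm. Neither jar tipped.

None of the checks failed or disagreed. Handing in reports no verdict, so I have none to pass on.

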